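# Bring the pipette from its slanted stand to upright over the blue dish

## Robot

A 6-joint arm with a two-finger parallel gripper is mounted at the origin on a cart in front of the work surface, level with it; the furniture and walls round the work are solid. World frame = base frame: x ahead of the robot, y to its left, z up, the work surface at z = 0. Lengths are in m, angles in rad, forces in N, time in s.
With the tool pointing down it reaches from about 0.375 to 0.9 m from the base axis. Payload 3.1 kg.
Tool frame: the origin (TCP) lies midway between the tips of the shut fingers; the grasp point (between the pads) lies 19 mm behind it; z points along the fingers, y is the line along which they close (so a half turn about z gives the same grasp; the last joint's range is limited). The gripper opens to 87 mm and grips with 3 to 60 N. Pads are 19 mm wide; open, the fingers measure 117 mm over their backs; the gripper's body (75 mm by 190 mm) begins 51 mm behind the grasp point.
Start: joints at [0.974, 0.527, 1.433, -0, 1.181, -0.178], TCP at [0.254, 0.571, 0.223] pointing down, gripper open.
Joint ranges: [-3.08, 3.08], [-0.75, 2.2], [0.22, 2.44], [-1.43, 4.57], [0, 2.65], [-2.85, 2.85]. Speed limits (rad/s): [2.79, 2.79, 3.14, 3.14, 3.14, 3.14].

## Interface

Orientations are given as a unit quaternion [x, y, z, w].
In Python, from rig import get_obs, cams, job gives the robot as it stands.
- The arm moves only by the tool servo_tool, never from a script. Its argument "moves" is text: rows parted by semicolons, each of 5 numbers parted by spaces: the shift along the tool's x, y, z in m, then the turn about the tool's z in degrees, then the finger opening in m, from 0 to 0.087. In form: dx dy dz spin claw; .... A call has 1 to 10 rows; each row is the pose to reach, as a shift and turn from the pose commanded when the call began, along the tool's axes at that moment; what a row does not reach only later rows make up. A row lasts 1/12 s, in which the tool goes at most 41.7 mm and 7.16 degrees, less where a joint would pass 70% of its speed; a pose out of reach is approached as far as the arm can. A call with a gripper value outside its range is refused whole. The fingers move at their own pace and stop on an object; "grip_force" is the grip in N (left out, the last holds). Time passes only in rows, so rows that repeat a pose let the fingers close. It gives the time, the measured TCP pose, the force, the opening and the grip force at its end, in the units of the state.
- get_obs(): the state, without advancing time (a new reading comes with each control period).
- cams.camera(name): name is "scene" or "top" or "wrist"; returns the picture (420x560x3 uint8, blue, green, red); there is no depth.
- cams.camera_model(name): a dict with "fx", "fy", "cx", "cy" (pixels), "R" (3x3) and "t" (3): a world point X has camera coordinates R X + t. Camera axes: x right, y down, z forward; pixel columns grow to the right and rows downward; lengths in m; the calibration is good to about 2 mm. The wrist camera is an equidistant fisheye: a pixel r from the principal point sees the ray r / f radians off the axis. A picture is of the moment at which its call begins: read the wrist's pose just before it. camera_model takes no time and is no camera call; for the wrist camera it gives the pose at the moment of the call.
- job.hand_in(): hands the job in; it is judged then, once.
The state is a dict: "time": time; "q": joint angles; "joint_velocities": joint speeds; "joint_torque": joint torques, N m; "position": TCP position; "tool_rot": TCP orientation; "ft_force": force on the tool from outside, world axes, zero at the start; "moment": the same for the moment, N m; "grip_width": finger opening in m; "grip_force": force on a finger pad.
Only numpy, scipy, OpenCV 4.12 (cv2) and the standard library are available. Lean on these libraries where they do the work, as an engineer would, in place of code of your own. Each camera call takes 0.05 s, during which the arm holds its last target. There are 200 camera calls.

## Task

Draw the blue-buttoned pipette out of its slanted stand, turn it upright with the tip down, and hold it steady with its tip over the middle of the blue dish, about 3 cm above the rim. Touch none of the dishes with the pipette, leave the dishes and the orange pipette where they are, and finish while still holding the pipette in the air: do not put it down or let go.

Things in the scene. Friction and masses are not known exactly. Their poses are not given: they have to be found in the camera images.
- pipette_blue: pipette, blue button and band, 194 mm long, 90 g. Origin at the tip's point, z towards the button. Along z in mm: yellow tip cone 0-52 (3 to 9 wide), white shaft 14 thick to 100, handle to 180, steel rod, button 18 wide to 194. Starts in a socket, tip down, leaning about 0.69 rad (a little play), button end to the stand's front, y level; handle foot on the mouth, so 100 mm are below it.
- blue_grip (a point): point on the blue pipette's axis inside the upper handle, 160 mm from the tip and 34 mm below the button's top; axes as the pipette's. The handle here is 26 mm across flat faces along the pipette's y and 30 mm along its x; a small finger rest sticks out 30 mm from the axis on its +x side, 12 mm above this point. Centre of mass about 25 mm towards the tip.
- pipette_orange: a second pipette, the same but with orange button and band, in the other socket, 95 mm beside the blue one (axis to axis). Its button is about 180 mm above the desk. Origin at its tip's point, z towards the button. To be left where it is.
- stand: fixed stand: grey base 130 x 205 x 8 mm, white slanted block with two round sockets (15.5 mm wide, 45 mm deep, open below) between aluminium cheeks; 120 mm high. Origin at the middle of the base's underside, z up, front is -x; turn about vertical varies. Socket mouths at x -15, y -47.5 and +47.5, z 105 mm; axes (the way out) up and to the front, 0.65 rad from vertical.
- dish_blue: the goal dish: blue plastic round open bowl, 60 mm wide at the rim, 28 mm high, loose on the desk. Origin at the centre of its underside, z up; the middle of its mouth is 28 mm above the origin.
- dish_white: white ceramic round open bowl, 60 mm wide at the rim, 28 mm high, loose on the desk. Origin at the centre of its underside, z up; the middle of its mouth is 28 mm above the origin. To be left alone.
- dish_yellow: yellow plastic round open bowl, 60 mm wide at the rim, 28 mm high, loose on the desk. Origin at the centre of its underside, z up; the middle of its mouth is 28 mm above the origin. To be left alone.
Things that resemble listed ones, but are neither listed nor needed, are in the scene too. Of the things shaped like the dish_blue, the blue one is meant.

How it is judged:
On the way:
1. the blue pipette is held by the fingers, clear of the stand, its tip at least 60 mm above the desk (height (world z) of pipette_blue above 0.06 m and distance of pipette_blue from where it was at the start of the episode above 0.05 m and contact force between the fingers and pipette_blue above 0.5 N and contact force between pipette_blue and stand below 0.05 N), for 0.1 s.
At the end, for the whole second after the job is handed in: Only the fingers hold the blue pipette: tip down, within 0.15 rad of upright, at rest, tip within 15 mm of the blue dish's centre line and 10 to 60 mm above its rim; it touches no dish, stand or other pipette; the blue dish stands level within 20 mm of its start (angle between pipette_blue's own z axis and vertical below 0.15 rad and horizontal distance between pipette_blue and dish_blue below 0.015 m and z of pipette_blue in the frame of dish_blue between 0.038 and 0.088 m and contact force between the fingers and pipette_blue above 0.5 N and linear speed of pipette_blue below 0.03 m/s and angular speed of pipette_blue below 0.2 rad/s and angle between dish_blue's own z axis and vertical below 0.1 rad and distance of dish_blue from where it was at the start of the episode below 0.02 m and contact force between pipette_blue and stand below 0.05 N and contact force between pipette_blue and dish_blue below 0.05 N and contact force between pipette_blue and dish_white below 0.05 N and contact force between pipette_blue and dish_yellow below 0.05 N and contact force between pipette_blue and pipette_orange below 0.05 N); the arm keeps its last pose, push and grip.
It fails at once if the blue dish is shifted by more than 20 mm (distance of dish_blue from where it was at the start of the episode above 0.02 m).
It fails at once if the white dish is shifted by more than 20 mm (distance of dish_white from where it was at the start of the episode above 0.02 m).
It fails at once if the yellow dish is shifted by more than 20 mm (distance of dish_yellow from where it was at the start of the episode above 0.02 m).
It fails at once if the orange pipette is shifted by more than 20 mm (distance of pipette_orange from where it was at the start of the episode above 0.02 m).
It fails at once if the pipette touches a dish (more than 0.5 N) (contact force between pipette_blue and dish_blue above 0.5 N or contact force between pipette_blue and dish_white above 0.5 N or contact force between pipette_blue and dish_yellow above 0.5 N).
It also fails if it takes over 45 s, if anything falls off the work surface, if the arm or the gripper's body presses on something with over 40 N, if the wrist force passes 120 N, or if a joint passes its speed limit or range.

## Working session

There is one attempt and no reset: what is moved stays moved. The work goes in short steps, Python scripts to look and compute and a tool call to move; the robot and the scene stay as the last step left them, time stands still between calls to the robot, and variables do not carry over. Pictures are saved under pics/ and viewed, at most 10 in all, crops included, and the job is handed in when it is done.

Besides the shell and the picture viewer there is one more tool, called in YAML: its name, and indented under it one key for each argument. servo_tool: Moves the arm, as the interface text tells. Its arguments: {"type":"object","properties":{"moves":{"type":"string"},"grip_force":{"type":"number"}},"required":["moves"]}

```bash
mkdir -p pics; ls; python3 - <<'E'
from rig import get_obs,cams,job
import cv2,numpy as np
o=get_obs();print({k:np.round(v,3).tolist() for k,v in o.items()})
ims=[]
for n in("scene","top"):
    im=cams.camera(n);cv2.imwrite(f'pics/{n}0.png',im);ims.append(im)
    m=cams.camera_model(n);print(n,{k:np.round(v,3).tolist() for k,v in m.items()})
E
```

```text
pics
{'time': 0.0, 'q': [0.973, 0.528, 1.434, -0.0, 1.181, -0.178], 'joint_velocities': [0.001, -0.001, -0.001, -0.0, 0.001, -0.001], 'joint_torque': [-0.0, -44.005, -17.659, 0.063, 0.058, -0.0], 'position': [0.254, 0.57, 0.222], 'tool_rot': [0.208, 0.978, -0.001, -0.0], 'ft_force': [0.211, 0.639, 0.155], 'moment': [0.011, -0.039, 0.014], 'grip_force': 0.0, 'grip_width': 0.087}
scene {'fx': 481.56, 'fy': 481.56, 'cx': 276.652, 'cy': 200.125, 'R': [[0.91, -0.415, 0.004], [-0.37, -0.815, -0.447], [0.188, 0.405, -0.895]], 't': [-0.332, 0.357, 1.186]}
top {'fx': 380.555, 'fy': 380.555, 'cx': 279.132, 'cy': 209.164, 'R': [[0.012, -1.0, 0.005], [-0.997, -0.013, -0.073], [0.073, -0.004, -0.997]], 't': [0.174, 0.453, 0.923]}
```

View pics/scene0.png

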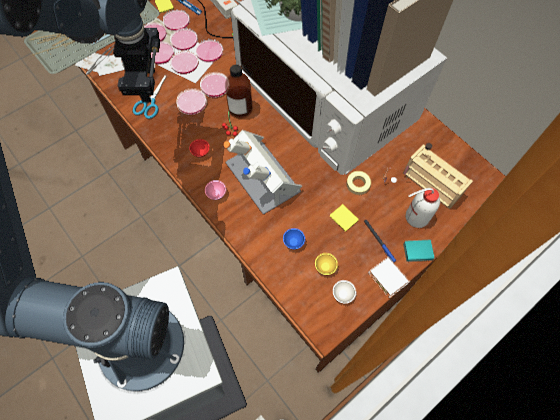

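View pics/top0.png

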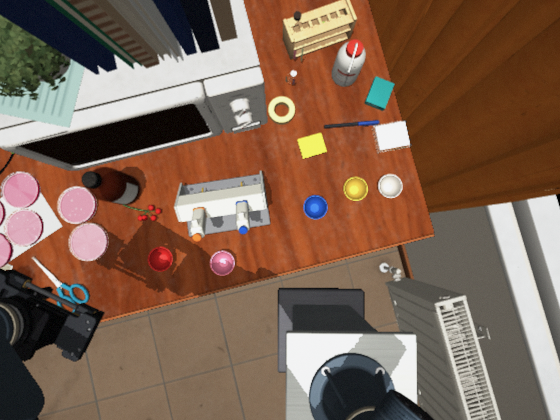

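The scene view shows the blue button at about (247,171), the orange one at (227,145) and the blue dish at (294,240). In the top view they are at (242,231), (196,237) and (315,207). The tool always points down, so I'll have to pivot the pipette in the fingers, using gravity or the socket mouth as a lever.

```bash
cat > h.py <<'E'
import cv2,numpy as np
from rig import get_obs,cams,job
from scipy.spatial.transform import Rotation as Rn
def ray(m,u,v):
    d=np.array([(u-m['cx'])/m['fx'],(v-m['cy'])/m['fy'],1.]);R=np.array(m['R']);return -R.T@np.array(m['t']),R.T@d/np.linalg.norm(d)
def plane(m,p,z):
    c,d=ray(m,*p);return c+d*(z-c[2])/d[2]
def tri(rays):
    A=sum(np.eye(3)-np.outer(d,d) for c,d in rays);b=sum((np.eye(3)-np.outer(d,d))@c for c,d in rays);return np.linalg.solve(A,b)
RNG=dict(blue=((105,120,60),(125,255,255)),orange=((6,190,150),(17,255,255)))
def blobs(im,col,roi,amin=4):
    x0,y0,x1,y1=roi;h=cv2.cvtColor(im[y0:y1,x0:x1],cv2.COLOR_BGR2HSV)
    n,l,s,c=cv2.connectedComponentsWithStats(cv2.inRange(h,*map(np.array,RNG[col])))
    return [(s[i,4],(c[i]+[x0,y0]).round(2),s[i,:4]+[x0,y0,0,0]) for i in range(1,n) if s[i,4]>=amin]
E
python3 - <<'E'
from h import *
for n,R in dict(scene=dict(blue=(235,160,310,255),orange=(215,135,245,165)),top=dict(blue=(225,190,335,245),orange=(180,200,215,250))).items():
    im=cv2.imread(f'pics/{n}0.png')
    for c,r in R.items(): print(n,c,*blobs(im,c,r),sep='\n  ')
a=cv2.imread('pics/scene0.png')[125:215,205:305];b=cv2.imread('pics/top0.png')[170:245,170:275]
cv2.imwrite('pics/c.png',np.hstack([cv2.resize(a,(400,360),interpolation=2),cv2.resize(b,(400,360),interpolation=2)]))
E
```

```text
scene
  blue
  (np.int32(35), array([245.83, 170.71]), array([243, 168,   7,   7]))
  (np.int32(4), array([269.25, 173.  ]), array([269, 172,   2,   3]))
  (np.int32(349), array([293.51, 238.47]), array([283, 229,  22,  20]))
scene
  orange
  (np.int32(4), array([228.75, 144.5 ]), array([228, 143,   2,   4]))
top
  blue
  (np.int32(440), array([315.06, 206.7 ]), array([304, 195,  23,  24]))
  (np.int32(49), array([242.57, 229.67]), array([239, 226,   8,   8]))
top
  orange
  (np.int32(50), array([183.08, 227.  ]), array([180, 222,   7,  10]))
  (np.int32(17), array([185.71, 236.  ]), array([183, 233,   6,   6]))
  (np.int32(97), array([200.88, 241.56]), array([190, 235,  21,  15]))
  (np.int32(4), array([212.  , 241.75]), array([211, 241,   3,   3]))
```

View pics/c.png

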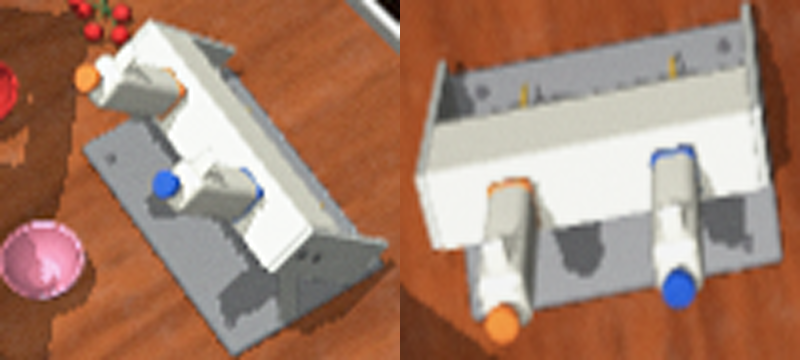

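The crop shows the buttons clearly: blue at scene (246,171) and top (243,230), orange at scene (226.8,144.3) and top (196.8,237.5). The white finger rests are on the upper-back side, and the yellow tips show behind the block.

```bash
python3 - <<'E'
from h import *
s,t=cams.camera_model('scene'),cams.camera_model('top')
f=lambda a,b:tri([ray(s,*a),ray(t,*b)])
B=f((246,170.9),(242.8,229.9));O=f((226.8,144.3),(196.8,237.5))
D=[plane(s,(293.8,239),.026),plane(t,(315.1,206.8),.026)]
print('B',B,'O',O,np.linalg.norm(B-O),'D',D)
y=O-B;y[2]=0;y/=np.linalg.norm(y);x=np.array([y[1],-y[0],0]);yaw=np.arctan2(x[1],x[0])
ax=-np.sin(.69)*x+np.cos(.69)*np.array([0,0,1])
tip=B-188*.001*ax
print('yaw',yaw,'ax',ax,'tip',tip,'mouth',B-.088*ax,'grip',B-.028*ax)
o=get_obs();R=Rn.from_quat(o['tool_rot']).as_matrix();print(R.round(3))
E
```

```text
B [0.39570844 0.25414695 0.17272813] O [0.38008457 0.34684976 0.17464595] 0.0940297531046701 D [array([0.45630171, 0.08966696, 0.026     ]), array([0.45659043, 0.09207413, 0.026     ])]
yaw 0.16696805250935765 ax [-0.62768498 -0.10578824  0.77124601] tip [0.51371321 0.27403514 0.02773388] mouth [0.45094472 0.26345631 0.10485848] grip [0.41328362 0.25710902 0.15113324]
[[-0.914  0.407 -0.001]
 [ 0.407  0.914 -0.002]
 [ 0.    -0.002 -1.   ]]
```

servo_tool:
  moves: "-0.035 -0.028 -0.015 -6 0.087; -0.07 -0.056 -0.015 -12 0.087; -0.105 -0.085 -0.015 -18 0.087; -0.14 -0.113 -0.015 -24 0.087; -0.175 -0.142 -0.015 -30 0.087; -0.21 -0.17 -0.015 -33.5 0.087; -0.24 -0.195 -0.015 -33.5 0.087; -0.262 -0.213 -0.015 -33.5 0.087; -0.273 -0.221 -0.015 -33.5 0.087; -0.273 -0.221 -0.015 -33.5 0.087"

```text
time: 0.93
position: [0.4157, 0.2546, 0.2374]
tool_rot: [-0.08, 0.997, -0.001, 0.0]
ft_force: [-1.0, 0.4, -0.3]
grip_width: 0.087
grip_force: 0.0
```

```bash
python3 - <<'E'
from h import *
o=get_obs();m=cams.camera_model('wrist');im=cams.camera('wrist');cv2.imwrite('pics/w1.png',im)
R=Rn.from_quat(o['tool_rot']).as_matrix();print(o['time'],o['position'],R.round(3),{k:np.round(v,3).tolist() for k,v in m.items()})
for c in RNG: print(c,*blobs(im,c,(0,0,560,420),30),sep='\n ')
E
```

```text
0.9333 [0.41567029 0.2546453  0.23740531] [[-0.987 -0.16   0.001]
 [-0.16   0.987 -0.001]
 [-0.    -0.001 -1.   ]] {'fx': 325.192, 'fy': 325.192, 'cx': 279.8, 'cy': 211.061, 'R': [[-0.16, 0.987, -0.001], [0.95, 0.154, 0.272], [0.269, 0.042, -0.962]], 't': [-0.186, -0.471, 0.281]}
blue
 (np.int32(1506), array([147.6 , 198.32]), array([127, 176,  42,  46]))
 (np.int32(445), array([284.14, 199.84]), array([273, 188,  24,  24]))
orange
```

View pics/w1.png

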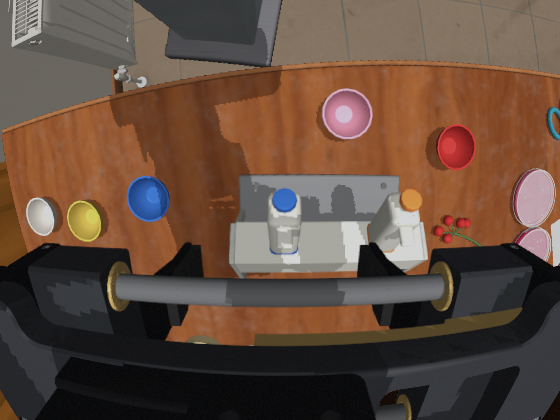

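The wrist view shows the blue button at (284,200), the handle foot at about (284,251), the orange button at (411,200) and the blue dish at (148,198). I'll use these to refine the positions.

```bash
cat >> h.py <<'E'
def fray(m,u,v):
    a=np.array([(u-m['cx'])/m['fx'],(v-m['cy'])/m['fy']]);r=np.hypot(*a);d=np.r_[a/r*np.sin(r),np.cos(r)]
    R=np.array(m['R']);return -R.T@np.array(m['t']),R.T@d
def fplane(m,p,z):
    c,d=fray(m,*p);return c+d*(z-c[2])/d[2]
E
python3 - <<'E'
from h import *
m=cams.camera_model('wrist');o=get_obs();R=Rn.from_quat(o['tool_rot']).as_matrix();P=np.array(o['position'])
for n,p,z in(('btn',(284.5,200),.175),('foot',(284,251),.11),('or',(411,201),.175),('dish',(148,198.8),.026)):
    X=fplane(m,p,z);print(n,X.round(4),'tool',((X-P)@R).round(4))
E
```

```text
btn [0.3945 0.2574 0.175 ] tool [0.0195 0.0041 0.0623]
foot [0.4598 0.2687 0.11  ] tool [-0.0468  0.0049  0.1273]
or [0.3795 0.3512 0.175 ] tool [0.0192 0.0992 0.0624]
dish [0.4551 0.0975 0.026 ] tool [-0.0147 -0.1635  0.2113]
```

servo_tool:
  moves: "0.0035 0.0035 0.03 0 0.087; 0.0035 0.0035 0.06 0 0.087; 0.0035 0.0035 0.085 0 0.087; 0.0035 0.0035 0.1 0 0.087; 0.0035 0.0035 0.103 0 0.087; 0.0035 0.0035 0.103 0 0.06; 0.0035 0.0035 0.103 0 0.04; 0.0035 0.0035 0.103 0 0.02; 0.0035 0.0035 0.103 0 0.02; 0.0035 0.0035 0.103 0 0.02"
  grip_force: 10

```text
time: 1.82
position: [0.4102, 0.2613, 0.1356]
tool_rot: [-0.083, 0.997, 0.0, 0.001]
ft_force: [-0.3, -0.4, 0.6]
grip_width: 0.0617
grip_force: 0.0
```

servo_tool:
  moves: "0 0 0 0 0.015; 0 0 0 0 0.015; 0 0 0 0 0.015; 0 0 0 0 0.015; 0 0 0 0 0.015; 0 0 0 0 0.015"
  grip_force: 10

```text
time: 2.32
position: [0.4094, 0.2598, 0.1346]
tool_rot: [-0.083, 0.997, -0.001, -0.0]
ft_force: [-1.1, -5.2, 2.9]
grip_width: 0.0267
grip_force: 10.0
```

servo_tool:
  moves: "0.003 -0.0015 -0.004 0 0.015; 0.0062 -0.0015 -0.0078 0 0.015; 0.0124 -0.0015 -0.0157 0 0.015; 0.0186 -0.0015 -0.0235 0 0.015; 0.0248 -0.0015 -0.0314 0 0.015; 0.031 -0.0015 -0.0392 0 0.015; 0.031 -0.0015 -0.0392 0 0.015"

```text
time: 2.9
position: [0.3779, 0.2545, 0.1754]
tool_rot: [-0.083, 0.997, 0.0, 0.0]
ft_force: [0.2, 0.6, -1.0]
grip_width: 0.0262
grip_force: 9.9
```

servo_tool:
  moves: "0.0062 0 -0.0078 0 0.015; 0.0124 0 -0.0157 0 0.015; 0.0186 0 -0.0235 0 0.015; 0.0235 0 -0.03 0 0.015; 0.0255 0 -0.033 0 0.015; 0.0255 0 -0.033 0 0.015"

```text
time: 3.4
position: [0.354, 0.2502, 0.2076]
tool_rot: [-0.083, 0.997, 0.0, 0.001]
ft_force: [0.2, -0.2, -0.9]
grip_width: 0.0259
grip_force: 9.9
```

```bash
python3 - <<'E'
from h import *
o=get_obs();print(o['time'],o['position'],o['ft_force'])
m=cams.camera_model('wrist');w=cams.camera('wrist');s=cams.camera('scene')
cv2.imwrite('pics/w2.png',np.hstack([cv2.resize(s[100:240,190:330],(400,400)),cv2.resize(w[80:330,155:405],(400,400))]))
for c in ('blue',): print(c,*blobs(w,c,(170,0,560,420),30),sep='\n ')
E
```

```text
3.4 [0.3539522  0.25022749 0.20763457] [ 0.23092094 -0.16758099 -0.8548427 ]
blue
 (np.int32(954), array([280.59, 266.43]), array([260, 251,  42,  28]))
```

View pics/w2.png

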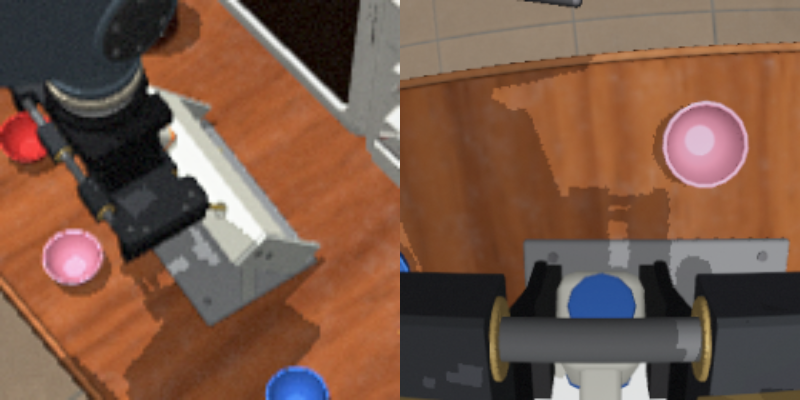

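servo_tool:
  moves: "-0.009 0 -0.007 0 0.015; -0.019 0 -0.013 0 0.015; -0.031 0 -0.019 0 0.015; -0.043 0 -0.024 0 0.015; -0.056 0 -0.0285 0 0.015; -0.07 0 -0.032 0 0.015; -0.085 0 -0.0345 0 0.015; -0.1 0 -0.0365 0 0.015; -0.106 0 -0.0365 0 0.015; -0.106 0 -0.0365 0 0.015"
  grip_force: 5

```text
time: 4.33
position: [0.4602, 0.2677, 0.2426]
tool_rot: [-0.082, 0.997, 0.0, 0.0]
ft_force: [0.5, -0.1, -1.7]
grip_width: 0.0265
grip_force: 5.0
```

```bash
python3 - <<'E'
from h import *
o=get_obs();print(o['time'],o['position'],o['ft_force'])
m=cams.camera_model('wrist');w=cams.camera('wrist');s=cams.camera('scene')
cv2.imwrite('pics/w3.png',np.hstack([cv2.resize(s[90:230,200:340],(400,400)),cv2.resize(w[150:350,180:380],(400,400))]))
print(*blobs(w,'blue',(170,0,560,420),20),sep='\n ')
R=Rn.from_quat(o['tool_rot']).as_matrix();P=np.array(o['position'])
for th in(0,.2,.4,.6):   # button top centre if leaning th to the front (tool +x)
    X=P+R@np.array([.031*np.sin(th),0,-.019-.031*np.cos(th)]);c=np.array(m['R'])@X+m['t'];a=np.arctan2(np.hypot(c[0],c[1]),c[2]);k=c[:2]/np.hypot(*c[:2])*a*m['fx'];print(th,k+[m['cx'],m['cy']])
E
```

```text
4.3333 [0.46017402 0.26767026 0.24264755] [ 0.49268992 -0.1075121  -1.73832374]
(np.int32(73), array([278.51, 220.73]), array([260, 219,  40,   9]))
 (np.int32(947), array([279.67, 319.41]), array([260, 307,  40,  27]))
0 [277.9670735  313.49526988]
0.2 [277.93072391 299.95217146]
0.4 [277.91198098 284.91366454]
0.6 [277.91298528 269.41421423]
```

View pics/w3.png

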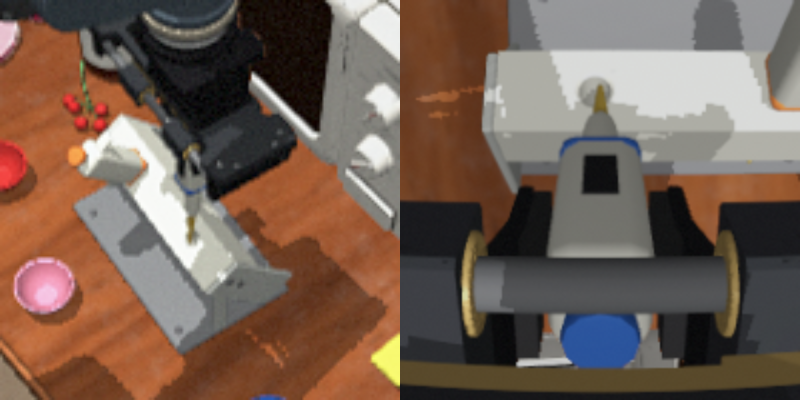

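The right half shows the pipette near upright with its tip at the mouth, at wrist pixel (280,193). Next I'll work out the lean from the tip ray.

```bash
cat >> h.py <<'E'
def lean(tip,L=.163,th=None):
    o=get_obs();m=cams.camera_model('wrist');R=Rn.from_quat(o['tool_rot']).as_matrix();P=np.array(o['position']);G=P-R[:,2]*.019
    c,d=fray(m,*tip);v=c-G;b=v@d;s=-b+np.array([1,-1])*np.sqrt(b*b-v@v+L*L)
    for k in s:
        X=c+k*d;t=(X-G)@R;print('tip',X.round(4),'rel G tool',t.round(4),'lean x,y',np.arctan2(t[:2],t[2]).round(3))
E
python3 - <<'E'
from h import *
w=cv2.imread('pics/w3.png')
lean((280,193))
h=cv2.cvtColor(w[60:150,560:660],cv2.COLOR_BGR2HSV);mk=cv2.inRange(h,np.array((15,90,60)),np.array((35,255,255)));ys,xs=np.nonzero(mk);print(ys.min()+60,xs[ys==ys.min()].mean()+560)
E
```

```text
tip [0.4514 0.2673 0.0987] rel G tool [0.0064 0.001  0.1629] lean x,y [0.039 0.006]
tip [0.3842 0.2558 0.4063] rel G tool [ 0.0751  0.0007 -0.1447] lean x,y [2.663 3.137]
86 600.0
```

servo_tool:
  moves: "0 0 0 0 0.015; 0.001 0 -0.004 0 0.015; 0.002 0 -0.012 0 0.015; 0.002 0 -0.025 0 0.015; 0.002 0 -0.04 0 0.015; 0.002 0 -0.052 0 0.015; 0.002 0 -0.06 0 0.015; 0.002 0 -0.06 0 0.015"
  grip_force: 12

```text
time: 5.1
position: [0.4574, 0.2678, 0.3057]
tool_rot: [-0.083, 0.997, 0.001, 0.002]
ft_force: [1.1, -0.1, -0.2]
grip_width: 0.0259
grip_force: 12.0
```

```bash
python3 - <<'E'
from h import *
o=get_obs();print(o['time'],o['position'],o['ft_force'])
w=cams.camera('wrist');cv2.imwrite('pics/w4.png',w)
h=cv2.cvtColor(w,cv2.COLOR_BGR2HSV)[170:225,262:298];mk=cv2.inRange(h,np.array((15,90,60)),np.array((35,255,255)));ys,xs=np.nonzero(mk);tp=(xs[ys==ys.min()].mean()+262,ys.min()+170);print(tp);lean(tp)
m=cams.camera_model('wrist')
for b in blobs(w,'blue',(0,0,250,420),200): print(b,fplane(m,b[1]+.5,.026))
R=Rn.from_quat(o['tool_rot']).as_matrix();P=np.array(o['position'])
for D in((.456,.091),(.456,.095)): print((np.r_[D,0]-P)@R)
E
```

```text
5.1 [0.45742389 0.26776178 0.30574842] [ 1.07830199 -0.08651285 -0.22111519]
(np.float64(280.0), np.int64(194))
tip [0.4517 0.2677 0.1606] rel G tool [0.0055 0.001  0.1629] lean x,y [0.033 0.006]
tip [0.3823 0.2557 0.468 ] rel G tool [ 0.0751  0.0007 -0.1447] lean x,y [2.663 3.137]
(np.int32(1195), array([158.66, 156.26]), array([140, 136,  38,  41])) [0.45558266 0.09503057 0.026     ]
[ 0.03204363 -0.17433599  0.30546526]
[ 0.03138183 -0.17039112  0.30547145]
```

servo_tool:
  moves: "0.001 -0.008 0 0 0.015; 0.004 -0.026 0 0 0.015; 0.007 -0.048 0 0 0.015; 0.011 -0.072 0 0 0.015; 0.015 -0.098 0 0 0.015; 0.019 -0.124 0 0 0.015; 0.023 -0.147 0 0 0.015; 0.025 -0.164 0 0 0.015; 0.0265 -0.172 0 0 0.015; 0.0265 -0.174 0 0 0.015"

```text
time: 5.98
position: [0.4587, 0.0898, 0.3025]
tool_rot: [-0.082, 0.997, 0.0, -0.001]
ft_force: [-0.8, -0.1, -0.2]
grip_width: 0.0258
grip_force: 12.0
```

```bash
python3 - <<'E'
from h import *
o=get_obs();print(o['time'],o['position'],o['ft_force'],o['grip_width'])
w=cams.camera('wrist');cv2.imwrite('pics/w5.png',w)
cv2.imwrite('pics/w5c.png',cv2.resize(w[130:350,180:400],(600,600)))
h=cv2.cvtColor(w,cv2.COLOR_BGR2HSV)[170:225,262:298];mk=cv2.inRange(h,np.array((15,90,60)),np.array((35,255,255)));ys,xs=np.nonzero(mk);tp=(xs[ys==ys.min()].mean()+262,ys.min()+170);print(tp);lean(tp)
m=cams.camera_model('wrist')
for b in blobs(w,'blue',(200,80,360,420),200): print(b,fplane(m,b[1]+.5,.026))
E
```

```text
5.9833 [0.45869173 0.08982987 0.30252939] [-0.75415362 -0.14112167 -0.24794823] 0.025840284128517146
(np.float64(280.0), np.int64(194))
tip [0.4532 0.0906 0.1588] rel G tool [0.0054 0.001  0.1629] lean x,y [0.033 0.006]
tip [0.385  0.0789 0.4665] rel G tool [ 0.0751  0.0007 -0.1447] lean x,y [2.663 3.137]
(np.int32(1393), array([282.12, 175.47]), array([261, 155,  43,  42])) [0.45716896 0.09510468 0.026     ]
(np.int32(945), array([279.67, 319.33]), array([260, 307,  40,  27])) [0.68630803 0.12967743 0.026     ]
```

View pics/w5c.png

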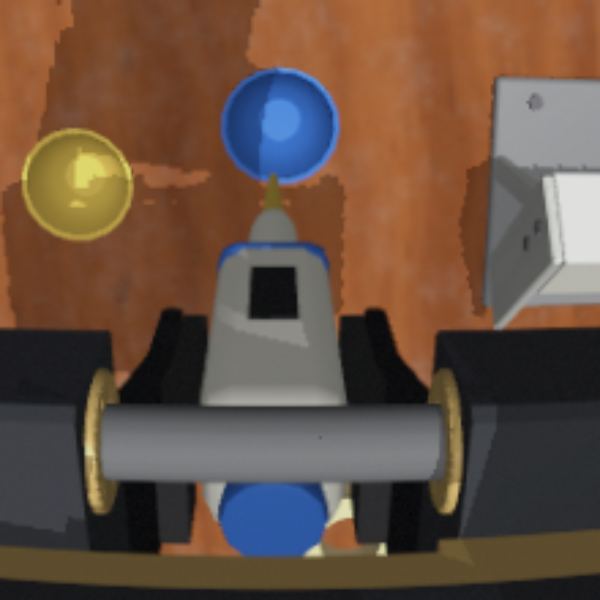

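The pipette is upright and in the air, with its tip at crop (273,175), still 13 cm above the blue dish at (280,125). I'll make a small correction and lower it.

servo_tool:
  moves: "-0.001 0.001 0.008 0 0.015; -0.002 0.002 0.022 0 0.015; -0.003 0.003 0.038 0 0.015; -0.004 0.0035 0.054 0 0.015; -0.004 0.0035 0.07 0 0.015; -0.004 0.0035 0.082 0 0.015; -0.004 0.0035 0.09 0 0.015; -0.004 0.0035 0.094 0 0.015; -0.004 0.0035 0.095 0 0.015; -0.004 0.0035 0.095 0 0.015"

```text
time: 6.87
position: [0.4628, 0.0959, 0.2082]
tool_rot: [-0.083, 0.997, 0.0, 0.0]
ft_force: [0.3, -0.0, -0.7]
grip_width: 0.0261
grip_force: 12.0
```

```bash
python3 - <<'E'
from h import *
o=get_obs();print(o['time'],o['position'],o['ft_force'],o['grip_width'])
w=cams.camera('wrist');s=cams.camera('scene');cv2.imwrite('pics/w6.png',w);cv2.imwrite('pics/s6.png',s)
cv2.imwrite('pics/w6c.png',np.hstack([cv2.resize(s[160:270,230:340],(400,400)),cv2.resize(w[150:350,180:380],(400,400))]))
lean((280,194))
m=cams.camera_model('wrist')
hsv=cv2.cvtColor(w,cv2.COLOR_BGR2HSV)[100:250,200:360]
for b in blobs(w,'blue',(200,80,360,300),200): print(b)
E
```

```text
6.8667 [0.46281803 0.09586243 0.20821092] [ 0.25829499 -0.03795521 -0.65499861] 0.026144462031428277
tip [0.4579 0.0957 0.0649] rel G tool [0.0055 0.001  0.1629] lean x,y [0.033 0.006]
tip [0.3888 0.0839 0.3724] rel G tool [ 0.0751  0.0007 -0.1447] lean x,y [2.663 3.137]
(np.int32(2115), array([277.87, 183.8 ]), array([251, 159,  55,  52]))
```

View pics/w6c.png

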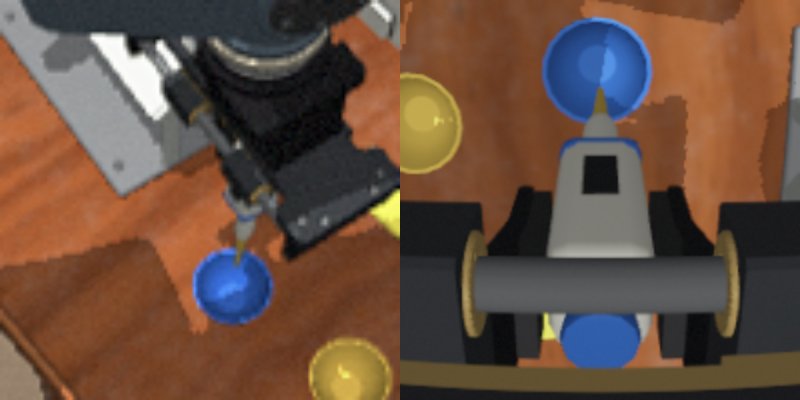

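Both views show the tip above the dish: scene tip at about (295.5,232.9), and the dish centre in the wrist view at about (278.5,185.5). I'll cross-check with both cameras.

```bash
python3 - <<'E'
from h import *
s=cams.camera_model('scene');m=cams.camera_model('wrist')
print('dish wrist',fplane(m,(278.7,185.5),.027),'dish scene',plane(s,(293.8,239),.026),'tip scene',plane(s,(295.5,232.9),.065),'tri',tri([ray(s,295.5,232.9),fray(m,280,193.5)]))
E
```

```text
dish wrist [0.45742585 0.09424213 0.027     ] dish scene [0.45630171 0.08966696 0.026     ] tip scene [0.45963385 0.08962099 0.065     ] tri [0.46270789 0.09638908 0.04591569]
```

servo_tool:
  moves: "0.001 -0.0005 0 0 0.015; 0.001 -0.0005 0 0 0.015; 0.001 -0.0005 0 0 0.015; 0.001 -0.0005 0 0 0.015; 0.001 -0.0005 0 0 0.015; 0.001 -0.0005 0 0 0.015"

```text
time: 7.47
position: [0.4618, 0.0947, 0.2084]
tool_rot: [-0.083, 0.997, -0.0, 0.0]
ft_force: [-0.5, -0.1, -0.6]
grip_width: 0.0258
grip_force: 12.0
```

```bash
python3 -c "
from rig import job
print(job.hand_in())"
```

```text
the job is handed in; nothing more can be done
None
```

I handed the job in with the blue pipette still gripped in the air, about 0.03 rad off upright, its tip within about 4 mm of the blue dish's centre and roughly 35 mm above the rim (the two-camera check put it nearer 18 mm, still in range); hand-in returned no verdict.

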